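# Tip the brass set-up block out of its fitted case

## Task

Fetch the brass set-up block from the dark wooden case: press down its end that overhangs the trough until the block tips up and stays tipped when you let go, then grip its raised end and lift it out. Lay it flat on the middle of the granite plate, setting it down rather than dropping it, and leave the steel block lying in its pocket.

Things in the scene. Friction and masses are not known exactly. Their poses are not given: they have to be found in the camera images.
- brass_block_center (a point): Centre of the brass-coloured block, 80 x 36 x 16 mm (x, y, z), about 0.4 kg, loose, flush in either pocket; x as the case's x. Its +x end overhangs the trough. Pressed 10 mm down there, 25 to 35 mm from its centre (a few N), it tips and stays at about 30 degrees, its -x end some 18 mm above the case's top: grip that across the 36 mm. Lean the gripper to lay it level, or rest its low end first and let go.
- steel_block_center (a point): Centre of the silver-grey steel block of the same size and attitude, flush in the other pocket. It is to stay where it is.
- case: Dark wooden case, fixed, 102 x 140 x 42 mm; origin at its underside's centre, z up, x away from the robot within 20 degrees. Pockets at y = +25 and -25 mm, 38.5 mm wide. From x = -43 to 0 mm their floor is a ledge at z = 26 mm; from x = 0 to 44 mm an open trough, 124 mm long in y, floor at z = 6 mm, crosses both. A flush block is centred at x = -2 mm and tips over the edge at x = 0.
- granite_top (a point): Centre of the top face of the dark grey granite plate, fixed, 180 x 140 mm (x, y), its top 30 mm above the bench; z up.
Things that resemble listed ones, but are neither listed nor needed, are in the scene too. Several things look just like the part that bears granite_top: the one meant starts farthest from the robot's base. What is meant by the part that bears brass_block_center is not purple, and is the smaller of those in its own colour.

How it is judged:
On the way, in this order (a step that is already met when the one before it is completed fails the run):
1. the brass block stands tipped by more than 20 degrees in its pocket with the gripper off it (angle between brass_block_center's own z axis and vertical between 0.35 and 0.9 rad and contact force between the fingers and brass_block below 0.1 N and z of brass_block_center in the frame of case below 0.06 m and x of brass_block_center in the frame of case between -0.02 and 0.02 m and y of brass_block_center in the frame of case between -0.045 and 0.045 m), for 0.3 s.
2. the brass block is held by the fingers, its centre more than 75 mm above the bench (contact force between the fingers and brass_block above 1 N and height (world z) of brass_block_center above 0.075 m), for 0.1 s.
At the end, for the whole second after the job is handed in: The brass block lies flat on the granite plate (level within about 6 degrees, its broad face down, its centre within 40 mm of the plate's centre along each of the plate's sides), at rest and released; the steel block lies level in its pocket, within 8 mm of where it was (x of brass_block_center in the frame of granite_top between -0.04 and 0.04 m and y of brass_block_center in the frame of granite_top between -0.04 and 0.04 m and z of brass_block_center in the frame of granite_top between 0.004 and 0.012 m and angle between each of brass_block_center, steel_block_center's own z axis and vertical below 0.1 rad and linear speed of brass_block below 0.02 m/s and contact force between the fingers and brass_block below 0.1 N and distance of steel_block_center from where it was at the start of the episode below 0.008 m); the robot touches nothing.
It fails at once if the steel block is tipped by more than 15 degrees or moved by more than 15 mm (angle between steel_block_center's own z axis and vertical above 0.26 rad or distance of steel_block_center from where it was at the start of the episode above 0.015 m).
It fails at once if the brass block is dropped: out of the fingers with its centre more than 85 mm above the bench (contact force between the fingers and brass_block below 0.05 N and height (world z) of brass_block_center above 0.085 m).
It also fails if it takes over 45 s, if anything falls off the work surface, if the arm or the gripper's body presses on something with over 40 N, if the wrist force passes 120 N, or if a joint passes its speed limit or range.

## Robot

A 6-joint arm with a two-finger parallel gripper is mounted at the origin on the work surface. World frame = base frame: x ahead of the robot, y to its left, z up, the work surface at z = 0. Lengths are in m, angles in rad, forces in N, time in s.
With the tool pointing down it reaches from about 0.425 to 0.95 m from the base axis. Payload 3.5 kg.
Tool frame: the origin (TCP) lies on the centre line of the jaws, within the pads' length; the fingertips stand 25 mm ahead of it and the grasp point (between the pads) lies 6 mm ahead of it (ctrl.finger_overhang is the distance from the TCP to the fingertips, in m); z points along the fingers, y is the line along which they close (so a half turn about z gives the same grasp; the last joint's range is limited). The gripper opens to 85 mm and grips with 20 to 120 N. Pads are 22 mm wide; open, the fingers measure 114 mm over their backs; the gripper's body (76 mm by 85 mm) begins 54 mm behind the grasp point. The pads swing forward as they close: fully open they stand 13 mm farther back than shut.
Start: joints at [1.008, 0.286, 1.577, -0, 1.279, -0.15], TCP at [0.271, 0.618, 0.256] pointing down, gripper open.
Joint ranges: [-2.77, 2.77], [-0.9, 2.22], [0.21, 2.48], [-1.53, 4.67], [0.24, 2.81], [-2.84, 2.84]. Speed limits (rad/s): [2.79, 2.79, 3.14, 3.14, 3.14, 3.14].

## Interface

Orientations are given as a unit quaternion [x, y, z, w].
In Python, from plant import get_state, imaging, job, ctrl gives the robot as it stands.
- The arm moves only by the tool jog_arm, never from a script. Its argument "increments" is a list of rows, each an object of numbers: "dx", "dy", "dz": the shift along the world's x, y, z each as a share of 12 cm, from -1 to 1; "ax", "ay", "az": the turn, a rotation vector about the world's x, y, z each as a share of pi/2 rad, from -1 to 1; "gripper": the gripper command: -1 is shut, 1 is fully open, values between are in proportion. A call has 1 to 10 rows; each row is the pose to reach, as a shift and turn from the pose commanded when the call began; what a row does not reach only later rows make up. A row lasts 1/10 s, in which the tool goes at most 50 mm and 8.59 degrees, less where a joint would pass 70% of its speed; a pose out of reach is approached as far as the arm can. A call with a number of a shift or a turn outside -1 to 1 is refused whole. A call with a gripper value outside its range is refused whole. The fingers move at their own pace and stop on an object; "force" is the grip in N (left out, the last holds). Time passes only in rows, so rows that repeat a pose let the fingers close. It gives the time, the measured TCP pose, the force, the opening and the grip force at its end, in the units of the state.
- get_state(): the state, without advancing time (a new reading comes with each control period).
- imaging.read_camera(name): name is "scene" or "top" or "wrist"; returns a dict with "frame" (400x640x3 uint8, blue, green, red), "depth" (400x640 float32, m along the optical axis (not along the pixel's ray), 0 where there is no reading), "camera_matrix" (3x3 intrinsics, pixels), "dist" ([k1, k2, p1, p2, k3] as OpenCV has them; the pictures are not rectified), "extrinsics" (4x4, takes a point from camera to world coordinates); the wrist camera has in their place "mount" (4x4, takes a point from camera to tool coordinates, whose origin is the TCP and whose axes are the flange's). Camera axes: x right, y up, looking along -z (the intrinsics and any distortion apply to the point x, -y, -z); pixel columns grow to the right and rows downward; lengths in m; the calibration is good to about 2 mm. A picture is of the moment at which its call begins: read the wrist's pose just before it.
- job.sign_off(): hands the job in; it is judged then, once.
The state is a dict: "time": time; "qpos": joint angles; "dq": joint speeds; "joint_efforts": joint torques, N m; "eef_pos": TCP position; "tcp_rot": TCP orientation; "contact_force": force on the tool from outside, world axes, zero at the start; "wrist_torque": the same for the moment, N m; "opening": opening from 0.0 (shut) to 1.0 (fully open); "finger_force": force on a finger pad.
Only numpy, scipy, OpenCV 4.12 (cv2) and the standard library are available. Lean on these libraries where they do the work, as an engineer would, in place of code of your own. Each camera call takes 0.05 s, during which the arm holds its last target. There are 200 camera calls.

## Working session

There is one attempt and no reset: what is moved stays moved. The work goes in short steps, Python scripts to look and compute and a tool call to move; the robot and the scene stay as the last step left them, time stands still between calls to the robot, and variables do not carry over. Pictures are saved under pics/ and viewed, at most 10 in all, crops included, and the job is handed in when it is done.

Besides the shell and the picture viewer there is one more tool, called after "Emit:" as name([rows], argument=value, ...), one row to a line, values as JSON. jog_arm: Moves the arm, as the interface text tells. Shift numbers are shares of 12 cm and turn numbers shares of pi/2 rad, none past 1 either way. Its arguments: {"type":"object","properties":{"increments":{"type":"array"},"force":{"type":"number"}},"required":["increments"]}

```bash
mkdir -p pics
cat > h.py <<'E'
import numpy as np, cv2, pickle
from plant import get_state, imaging, job, ctrl
from scipy.spatial.transform import Rotation as R
def cam(n):
    s=get_state(); c=imaging.read_camera(n)
    if 'mount' in c:
        T=np.eye(4);T[:3,:3]=R.from_quat(s['tcp_rot']).as_matrix();T[:3,3]=s['eef_pos'];c['extrinsics']=T@c['mount']
    return c
def world(c):
    h,w=c['depth'].shape
    uv=np.stack(np.meshgrid(np.arange(w),np.arange(h)),-1).reshape(-1,1,2).astype(np.float32)
    n=cv2.undistortPoints(uv,np.array(c['camera_matrix']),np.array(c['dist']))[:,0]
    d=c['depth'].reshape(-1)
    p=np.stack([n[:,0]*d,-n[:,1]*d,-d],1)
    E=np.array(c['extrinsics']);P=p@E[:3,:3].T+E[:3,3]
    P[d<=0]=np.nan
    return P.reshape(h,w,3)
E
python3 - <<'E'
from h import *
for n in ['top','scene']:
    c=cam(n); cv2.imwrite(f'pics/{n}.png',c['frame']); pickle.dump(c,open(n+'.pkl','wb'))
    print(n,c['extrinsics'],(c['depth']>0).mean())
E
```

```text
top [[ 0.00209151  0.99597662 -0.08958901  0.34835385]
 [-0.99985183  0.00361357  0.01683051  0.06482037]
 [ 0.01708653  0.08954053  0.9958366   1.09413091]
 [ 0.          0.          0.          1.        ]] 0.9958359375
scene [[-0.80571022 -0.38162524  0.45298258  0.99356329]
 [ 0.59208733 -0.49795927  0.63361594  0.83070563]
 [-0.01623696  0.77871608  0.62716635  0.8311139 ]
 [ 0.          0.          0.          1.        ]] 0.99609765625
```

View pics/top.png

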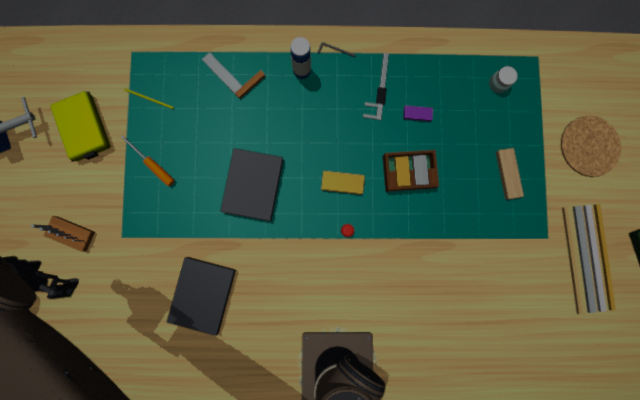

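View pics/scene.png

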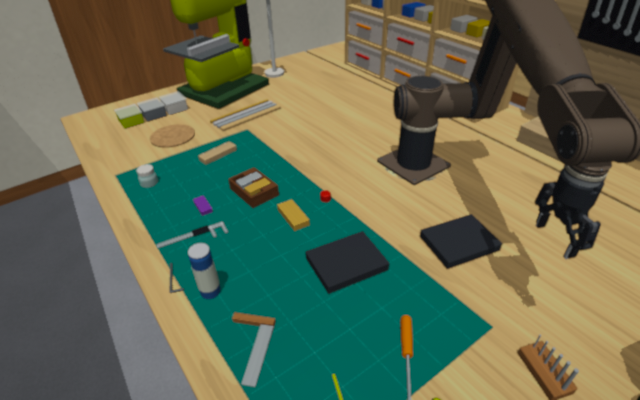

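Candidates for the brass block in the top view are the yellow one in the case (403,170), the larger loose yellow one (343,182) and the purple one (418,113). I choose the one in the case, because it is the smaller yellow block. For the plate, the candidates are (252,185) and (201,296), and I choose (252,185) as the farther from the base. The steel block is at (421,170).

Run:
```python
from h import *
c=pickle.load(open('top.pkl','rb'));P=world(c);f=c['frame']
cv2.imwrite('pics/crop.png',cv2.resize(f[100:240,200:460],None,fx=3,fy=3,interpolation=cv2.INTER_CUBIC))
hsv=cv2.cvtColor(f,cv2.COLOR_BGR2HSV)
for (u,v) in [(403,170),(421,170),(343,182),(418,113),(252,185),(201,296)]: print((u,v),P[v,u].round(4),hsv[v,u])
def rect(m,name,seed):
    n,l=cv2.connectedComponents(m.astype(np.uint8)); k=l==l[seed[1],seed[0]]
    Q=P[k]; z=np.nanmedian(Q[:,2]); r=cv2.minAreaRect(Q[:,:2].astype(np.float32)); print(name,k.sum(),r,z)
z=P[...,2]; H,S,V=cv2.split(hsv)
y=(H>15)&(H<30)&(S>120)&(V>100)
rect(y,'brass',(403,170)); rect(y,'big',(343,182))
rect((S<60)&(V>90),'steel',(421,170))
rect((z>.022)&(z<.038)&(S<90)&(V<90),'plate',(252,185))
rect((z>.02)&(z<.038)&(S<90)&(V<90),'plate2',(201,296))
u=np.zeros_like(V);u[140:200,375:445]=1
rect((z>.028)&(u>0),'case',(403,170))
```

```text
(403, 170) [ 0.5361 -0.1794  0.0453] [ 22 185 139]
(421, 170) [ 0.5368 -0.2294  0.0432] [ 95  13 116]
(343, 182) [ 0.5055 -0.0174  0.0233] [ 24 177 140]
(418, 113) [ 0.7055 -0.2321  0.0169] [140 168 114]
(252, 185) [0.495  0.2318 0.0311] [108  21  62]
(201, 296) [0.1959 0.3635 0.0289] [115  30  51]
brass 373 ((0.5336655378341675, -0.17835761606693268), (0.08185143768787384, 0.034509677439928055), 10.285440444946289) 0.04379829146123715
big 746 ((0.5112478137016296, -0.01819896325469017), (0.11523094773292542, 0.041522763669490814), 76.39655303955078) 0.02461763559268293
steel 357 ((0.5399534702301025, -0.22829072177410126), (0.08491890877485275, 0.03430618718266487), 9.764158248901367) 0.04393416237283021
plate 3263 ((0.49816206097602844, 0.23358474671840668), (0.1381218135356903, 0.17798586189746857), 79.7346420288086) 0.03135819615069568
plate2 3527 ((0.19666139781475067, 0.36517420411109924), (0.14055569469928741, 0.17964224517345428), 75.6223373413086) 0.03080748208594808
case 1699 ((0.5395453572273254, -0.20306378602981567), (0.10294374823570251, 0.14249061048030853), 4.0944037437438965) 0.04351072456186311
```

View pics/crop.png

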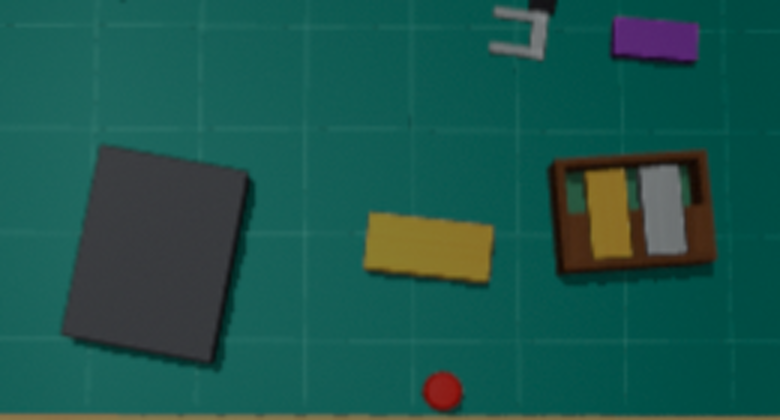

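The crop confirms it: the brass block is in the case's left (+y) pocket with its overhang on the far side, and the plain grey plate sits at crop (155,255).

Run:
```python
from h import *
s=get_state();print(s['time'],R.from_quat(s['tcp_rot']).as_matrix().round(3),s['opening'],ctrl.finger_overhang)
c=imaging.read_camera('wrist');print(c['mount'].round(3),c['camera_matrix'])
```

```text
0.1 [[-0.916  0.401 -0.001]
 [ 0.401  0.916 -0.002]
 [ 0.    -0.002 -1.   ]] 1.0000497247515685 0.025
[[-0.     0.953  0.304  0.078]
 [ 1.     0.     0.     0.   ]
 [ 0.     0.304 -0.953 -0.118]
 [ 0.     0.     0.     1.   ]] [[348.67766908   0.         317.87063939]
 [  0.         348.67766908 201.92495988]
 [  0.           0.           1.        ]]
```

Emit:
jog_arm([
  {"dx":0.33,"dy":-0.33},
  {"dx":0.66,"dy":-0.66},
  {"dx":1,"dy":-1},
])

```text
$.increments[0]: bad value
```

Emit:
jog_arm([
  {"dx":0.33,"dy":-0.33},
  {"dx":0.66,"dy":-0.66},
  {"dx":1,"dy":-1},
])

```text
$.increments[0]: bad value
```

Emit:
jog_arm([
  {"dx":0.25,"dy":-0.33,"dz":0,"ax":0,"ay":0,"az":0.03,"gripper":-1},
  {"dx":0.5,"dy":-0.66,"dz":0,"ax":0,"ay":0,"az":0.06,"gripper":-1},
  {"dx":0.75,"dy":-1,"dz":0,"ax":0,"ay":0,"az":0.1,"gripper":-1},
], force=30)

```text
time: 0.45
eef_pos: [0.3607, 0.4976, 0.2558]
tcp_rot: [0.126, 0.992, -0.0, -0.0]
contact_force: [0.2, 0.8, 0.8]
opening: 0.514
finger_force: 0.0
```

Emit:
jog_arm([
  {"dx":0.25,"dy":-0.33,"dz":0,"ax":0,"ay":0,"az":0.03,"gripper":-1},
  {"dx":0.5,"dy":-0.66,"dz":0,"ax":0,"ay":0,"az":0.06,"gripper":-1},
  {"dx":0.75,"dy":-1,"dz":0,"ax":0,"ay":0,"az":0.1,"gripper":-1},
])

```text
time: 0.75
eef_pos: [0.4507, 0.3776, 0.2561]
tcp_rot: [0.048, 0.999, -0.0, -0.0]
contact_force: [1.0, 0.4, -0.4]
opening: 0.001
finger_force: 0.0
```

Emit:
jog_arm([
  {"dx":0.25,"dy":-0.33,"dz":0,"ax":0,"ay":0,"az":0.03,"gripper":-1},
  {"dx":0.5,"dy":-0.66,"dz":0,"ax":0,"ay":0,"az":0.06,"gripper":-1},
  {"dx":0.75,"dy":-1,"dz":0,"ax":0,"ay":0,"az":0.1,"gripper":-1},
])

```text
time: 1.05
eef_pos: [0.5403, 0.258, 0.2561]
tcp_rot: [-0.03, 1.0, 0.0, -0.0]
contact_force: [1.5, 0.6, 0.1]
opening: 0.001
finger_force: 0.0
```

Emit:
jog_arm([
  {"dx":0,"dy":-0.33,"dz":0,"ax":0,"ay":0,"az":0,"gripper":-1},
  {"dx":0,"dy":-0.66,"dz":0,"ax":0,"ay":0,"az":0,"gripper":-1},
  {"dx":0,"dy":-1,"dz":0,"ax":0,"ay":0,"az":0,"gripper":-1},
])

```text
time: 1.35
eef_pos: [0.5394, 0.1382, 0.2558]
tcp_rot: [-0.029, 1.0, -0.0, -0.0]
contact_force: [0.1, 0.6, -0.3]
opening: 0.0
finger_force: 0.0
```

Emit:
jog_arm([
  {"dx":0,"dy":-0.33,"dz":0,"ax":0,"ay":0,"az":0,"gripper":-1},
  {"dx":0,"dy":-0.66,"dz":0,"ax":0,"ay":0,"az":0,"gripper":-1},
  {"dx":0,"dy":-1,"dz":0,"ax":0,"ay":0,"az":0,"gripper":-1},
])

```text
time: 1.65
eef_pos: [0.5391, 0.0184, 0.2561]
tcp_rot: [-0.029, 1.0, 0.0, -0.0]
contact_force: [-0.0, 1.1, 0.1]
opening: -0.003
finger_force: 0.0
```

Emit:
jog_arm([
  {"dx":0,"dy":-0.33,"dz":0,"ax":0,"ay":0,"az":0,"gripper":-1},
  {"dx":0,"dy":-0.66,"dz":0,"ax":0,"ay":0,"az":0,"gripper":-1},
  {"dx":0,"dy":-1,"dz":0,"ax":0,"ay":0,"az":0,"gripper":-1},
])

```text
time: 1.95
eef_pos: [0.5392, -0.1016, 0.2561]
tcp_rot: [-0.029, 1.0, 0.0, -0.0]
contact_force: [0.8, 0.0, -0.0]
opening: 0.001
finger_force: 0.0
```

Emit:
jog_arm([
  {"dx":0,"dy":-0.3,"dz":-0.15,"ax":0,"ay":0,"az":0,"gripper":-1},
  {"dx":0,"dy":-0.6,"dz":-0.3,"ax":0,"ay":0,"az":0,"gripper":-1},
  {"dx":0,"dy":-0.6,"dz":-0.3,"ax":0,"ay":0,"az":0,"gripper":-1},
])

```text
time: 2.25
eef_pos: [0.5378, -0.1751, 0.217]
tcp_rot: [-0.027, 1.0, 0.001, -0.003]
contact_force: [-0.0, -0.1, -0.6]
opening: 0.0
finger_force: 0.0
```

```bash
cat > meas.py <<'E'
import sys
from h import *
c=cam('wrist');P=world(c);f=c['frame'];cv2.imwrite(f'pics/{sys.argv[1]}.png',f)
H,S,V=cv2.split(cv2.cvtColor(f,cv2.COLOR_BGR2HSV));z=P[...,2]
def rect(m,name):
    n,l,st,_=cv2.connectedComponentsWithStats(m.astype(np.uint8)); k=l==1+st[1:,4].argmax()
    Q=P[k]; v,u=np.argwhere(k).mean(0); print(name,k.sum(),(u.round(),v.round()),cv2.minAreaRect(Q[:,:2].astype(np.float32)),np.nanpercentile(Q[:,2],[2,50,98]).round(4))
ok=(np.nan_to_num(z)>.03)&(z<.075)
rect((H>17)&(H<32)&(S>130)&ok,'brass')
rect((S<60)&(V>80)&ok,'steel')
rect(ok&(z<.05),'case')
s=get_state();print(s['time'],s['eef_pos'],s['contact_force'],ctrl.finger_overhang)
E
python3 meas.py w1
```

```text
brass 252 (np.float64(302.0), np.float64(149.0)) ((0.5135647058486938, -0.19059652090072632), (0.029634462669491768, 0.06314919888973236), 61.00995635986328) [0.0405 0.0424 0.0437]
steel 3914 (np.float64(258.0), np.float64(178.0)) ((0.5371140241622925, -0.22659896314144135), (0.07990316301584244, 0.039598532021045685), 4.465920925140381) [0.0365 0.0423 0.0438]
case 16217 (np.float64(286.0), np.float64(176.0)) ((0.5380284190177917, -0.20187139511108398), (0.10282586514949799, 0.14042362570762634), 4.154285907745361) [0.0331 0.0423 0.0438]
2.3 [ 0.53842195 -0.17340275  0.21828167] [0.63316834 0.12286079 0.12795459] 0.025
```

View pics/w1.png

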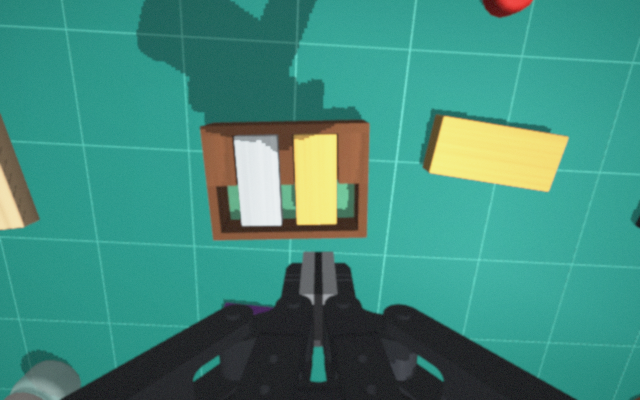

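The wrist view shows steel at (258,178), brass at (315,180) with its overhang toward the bottom of the image, and the case measured at (0.538,-0.202) with a yaw of 4.2°. I'll press at about x=0.563, y=-0.176.

Emit:
jog_arm([
  {"dx":0.21,"dy":-0.02,"dz":-0.3,"ax":0,"ay":0,"az":0.01,"gripper":-1},
  {"dx":0.21,"dy":-0.02,"dz":-0.6,"ax":0,"ay":0,"az":0.01,"gripper":-1},
  {"dx":0.21,"dy":-0.02,"dz":-0.9,"ax":0,"ay":0,"az":0.01,"gripper":-1},
  {"dx":0.21,"dy":-0.02,"dz":-1,"ax":0,"ay":0,"az":0.01,"gripper":-1},
])

```text
time: 2.7
eef_pos: [0.5628, -0.172, 0.0966]
tcp_rot: [-0.038, 0.999, 0.002, -0.003]
contact_force: [-0.8, 0.6, -1.5]
opening: -0.0
finger_force: 0.0
```

Emit:
jog_arm([
  {"dx":0,"dy":0,"dz":-0.05,"ax":0,"ay":0,"az":0,"gripper":-1},
  {"dx":0,"dy":0,"dz":-0.1,"ax":0,"ay":0,"az":0,"gripper":-1},
  {"dx":0,"dy":0,"dz":-0.15,"ax":0,"ay":0,"az":0,"gripper":-1},
  {"dx":0,"dy":0,"dz":-0.15,"ax":0,"ay":0,"az":0,"gripper":-1},
])

```text
time: 3.1
eef_pos: [0.5652, -0.1746, 0.083]
tcp_rot: [-0.037, 0.999, -0.0, 0.0]
contact_force: [-0.4, 0.6, 0.7]
opening: -0.002
finger_force: 0.0
```

Emit:
jog_arm([
  {"dx":0,"dy":-0.01,"dz":-0.05,"ax":0,"ay":0,"az":0,"gripper":-1},
  {"dx":0,"dy":-0.01,"dz":-0.1,"ax":0,"ay":0,"az":0,"gripper":-1},
  {"dx":0,"dy":-0.01,"dz":-0.14,"ax":0,"ay":0,"az":0,"gripper":-1},
  {"dx":0,"dy":-0.01,"dz":-0.14,"ax":0,"ay":0,"az":0,"gripper":-1},
])

```text
time: 3.5
eef_pos: [0.5642, -0.1755, 0.0645]
tcp_rot: [-0.037, 0.999, 0.0, -0.001]
contact_force: [-0.3, 0.2, -0.4]
opening: -0.002
finger_force: 0.0
```

Emit:
jog_arm([
  {"dx":0,"dy":0,"dz":-0.03,"ax":0,"ay":0,"az":0,"gripper":-1},
  {"dx":0,"dy":0,"dz":-0.05,"ax":0,"ay":0,"az":0,"gripper":-1},
])

```text
time: 3.7
eef_pos: [0.5648, -0.1758, 0.0593]
tcp_rot: [-0.037, 0.999, 0.0, -0.0]
contact_force: [0.2, -0.3, -0.6]
opening: -0.001
finger_force: 0.0
```

Emit:
jog_arm([
  {"dx":0,"dy":0,"dz":-0.03,"ax":0,"ay":0,"az":0,"gripper":-1},
  {"dx":0,"dy":0,"dz":-0.06,"ax":0,"ay":0,"az":0,"gripper":-1},
  {"dx":0,"dy":0,"dz":-0.06,"ax":0,"ay":0,"az":0,"gripper":-1},
])

```text
time: 4.0
eef_pos: [0.5669, -0.1764, 0.0551]
tcp_rot: [-0.037, 0.999, -0.001, 0.002]
contact_force: [-1.3, 1.4, 9.6]
opening: 0.0
finger_force: 4.0
```

Emit:
jog_arm([
  {"dx":0,"dy":0,"dz":0.2,"ax":0,"ay":0,"az":0,"gripper":-1},
  {"dx":0,"dy":0,"dz":0.6,"ax":0,"ay":0,"az":0,"gripper":-1},
  {"dx":0,"dy":0,"dz":1,"ax":0,"ay":0,"az":0,"gripper":0.25},
  {"dx":0,"dy":0,"dz":1,"ax":0,"ay":0,"az":0,"gripper":0.25},
  {"dx":0,"dy":0,"dz":1,"ax":0,"ay":0,"az":0,"gripper":0.25},
])

```text
time: 4.5
eef_pos: [0.5657, -0.1762, 0.1743]
tcp_rot: [-0.037, 0.999, -0.001, 0.002]
contact_force: [0.2, 0.7, -1.1]
opening: 0.505
finger_force: 0.0
```

```bash
python3 meas.py w2
python3 - <<'E'
from h import *
print(get_state()['opening'])
E
```

```text
brass 3912 (np.float64(320.0), np.float64(147.0)) ((0.5308984518051147, -0.1765463650226593), (0.06007919833064079, 0.03753267973661423), 3.9026734828948975) [0.031  0.0505 0.0613]
steel 5679 (np.float64(252.0), np.float64(152.0)) ((0.5375256538391113, -0.2268744856119156), (0.08024457842111588, 0.039460428059101105), 3.9370803833007812) [0.037  0.0424 0.0438]
case 19748 (np.float64(278.0), np.float64(150.0)) ((0.5383778810501099, -0.20173195004463196), (0.10201068967580795, 0.14073088765144348), 4.218422889709473) [0.032  0.0423 0.0465]
4.55 [ 0.56460539 -0.17562323  0.17212028] [ 1.01743592  0.02211029 -1.02347617] 0.025
0.5952838354552854
```

View pics/w2.png

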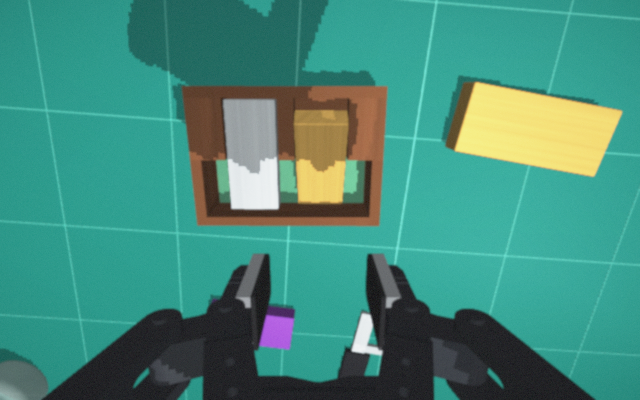

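The block stays tipped: its raised end is at about (322,112) and the trough end at (320,200), and the steel block is undisturbed. I'll move over the raised end, checking how far the fingertips reach from their depth.

Emit:
jog_arm([
  {"dx":-0.2,"dy":-0.01,"dz":-0.1,"ax":0,"ay":0,"az":0.005,"gripper":0.2},
  {"dx":-0.39,"dy":-0.02,"dz":-0.3,"ax":0,"ay":0,"az":0.005,"gripper":0.2},
  {"dx":-0.39,"dy":-0.02,"dz":-0.6,"ax":0,"ay":0,"az":0.005,"gripper":0.2},
  {"dx":-0.39,"dy":-0.02,"dz":-0.7,"ax":0,"ay":0,"az":0.005,"gripper":0.2},
  {"dx":-0.39,"dy":-0.02,"dz":-0.7,"ax":0,"ay":0,"az":0.005,"gripper":0.2},
])

```text
time: 5.05
eef_pos: [0.5157, -0.1768, 0.0845]
tcp_rot: [-0.041, 0.999, 0.002, -0.003]
contact_force: [0.2, -0.0, 0.2]
opening: 0.599
finger_force: 0.0
```

Run:
```python
from h import *
s=get_state();c=cam('wrist');P=world(c);M=R.from_quat(s['tcp_rot']).as_matrix()
T=(P-s['eef_pos'])@M   # tool coords
print(s['eef_pos'],s['opening'])
k=(np.abs(T[...,0])<.02)&(np.abs(T[...,1])>.019)&(np.abs(T[...,1])<.05)&(P[...,2]>.062)&(T[...,2]>-.02)
for sg in (1,-1):
    Q=T[k&(T[...,1]*sg>0)]; print(len(Q),np.nanpercentile(Q,[1,50,99],axis=0).round(4))
H,S,V=cv2.split(cv2.cvtColor(c['frame'],cv2.COLOR_BGR2HSV))
m=(H>12)&(H<34)&(S>110)&(P[...,2]>.046)&(P[...,2]<.07)&(np.abs(T[...,1])<.03)
Q=T[m];print('brass tool',len(Q),np.nanpercentile(Q,[1,50,99],axis=0).round(4))
cv2.imwrite('pics/w3.png',c['frame'])
```

```text
[ 0.51566027 -0.17683595  0.08454058] 0.5990506602905069
2617 [[-0.0105  0.0254 -0.0194]
 [ 0.007   0.0269 -0.0044]
 [ 0.012   0.039   0.0191]]
2609 [[-0.0103 -0.0389 -0.0193]
 [ 0.007  -0.0269 -0.0043]
 [ 0.0119 -0.0254  0.0194]]
brass tool 4502 [[-0.0184 -0.0191  0.0229]
 [ 0.0058 -0.0017  0.0297]
 [ 0.0146  0.0159  0.0381]]
```

View pics/w3.png

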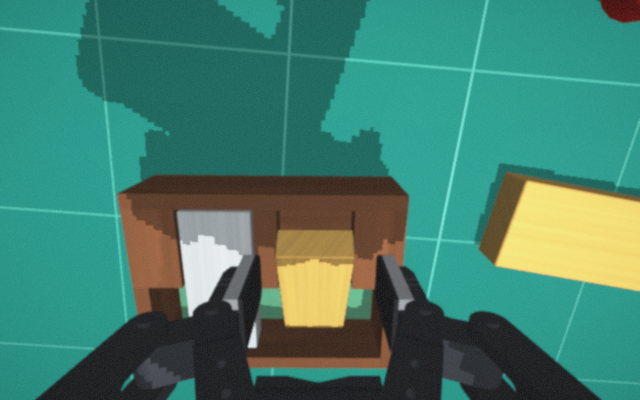

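The fingers straddle the raised end at (315,265); the pads are centred to within 2 mm, and the tips are 19 mm ahead of the TCP. I'll lower and grip.

Emit:
jog_arm([
  {"dx":0,"dy":-0.013,"dz":-0.07,"ax":0,"ay":0,"az":0,"gripper":0.2},
  {"dx":0,"dy":-0.013,"dz":-0.145,"ax":0,"ay":0,"az":0,"gripper":0.2},
  {"dx":0,"dy":-0.013,"dz":-0.145,"ax":0,"ay":0,"az":0,"gripper":0.2},
  {"dx":0,"dy":-0.013,"dz":-0.145,"ax":0,"ay":0,"az":0,"gripper":-0.3},
  {"dx":0,"dy":-0.013,"dz":-0.145,"ax":0,"ay":0,"az":0,"gripper":-0.5},
  {"dx":0,"dy":-0.013,"dz":-0.145,"ax":0,"ay":0,"az":0,"gripper":-1},
  {"dx":0,"dy":-0.013,"dz":-0.145,"ax":0,"ay":0,"az":0,"gripper":-1},
  {"dx":0,"dy":-0.013,"dz":-0.145,"ax":0,"ay":0,"az":0,"gripper":-1},
], force=70)

```text
time: 5.9
eef_pos: [0.5182, -0.1795, 0.0713]
tcp_rot: [-0.041, 0.999, 0.0, 0.0]
contact_force: [-0.3, 3.0, 1.6]
opening: 0.397
finger_force: 69.8
```

The grip sits about 3 mm higher than intended, so I'll reopen, go lower and grip again.

Emit:
jog_arm([
  {"dx":0,"dy":0,"dz":0,"ax":0,"ay":0,"az":0,"gripper":0.1},
  {"dx":0,"dy":0,"dz":0,"ax":0,"ay":0,"az":0,"gripper":0.1},
  {"dx":0,"dy":0.005,"dz":-0.03,"ax":0,"ay":0,"az":0,"gripper":0.1},
  {"dx":0,"dy":0.005,"dz":-0.03,"ax":0,"ay":0,"az":0,"gripper":0.1},
  {"dx":0,"dy":0.005,"dz":-0.03,"ax":0,"ay":0,"az":0,"gripper":-0.3},
  {"dx":0,"dy":0.005,"dz":-0.03,"ax":0,"ay":0,"az":0,"gripper":-1},
  {"dx":0,"dy":0.005,"dz":-0.03,"ax":0,"ay":0,"az":0,"gripper":-1},
  {"dx":0,"dy":0.005,"dz":-0.03,"ax":0,"ay":0,"az":0,"gripper":-1},
], force=80)

```text
time: 6.7
eef_pos: [0.518, -0.1791, 0.0673]
tcp_rot: [-0.041, 0.999, -0.0, 0.0]
contact_force: [0.4, -0.4, -0.5]
opening: 0.398
finger_force: 81.2
```

Emit:
jog_arm([
  {"dx":0,"dy":0,"dz":0.05,"ax":0,"ay":0,"az":0,"gripper":-1},
  {"dx":0,"dy":0,"dz":0.12,"ax":0,"ay":0,"az":0,"gripper":-1},
  {"dx":0,"dy":0,"dz":0.2,"ax":0,"ay":0,"az":0,"gripper":-1},
  {"dx":0,"dy":0,"dz":0.3,"ax":0,"ay":0,"az":0,"gripper":-1},
  {"dx":0,"dy":0,"dz":0.38,"ax":0,"ay":0,"az":0,"gripper":-1},
  {"dx":0,"dy":0,"dz":0.38,"ax":0,"ay":0,"az":0,"gripper":-1},
])

```text
time: 7.3
eef_pos: [0.5194, -0.1798, 0.1155]
tcp_rot: [-0.041, 0.999, -0.001, 0.002]
contact_force: [0.3, -1.2, -3.6]
opening: 0.393
finger_force: 81.0
```

```bash
python3 meas.py w4
python3 - <<'E'
from h import *
s=get_state();print(s['opening'],s['finger_force'])
c=cam('scene');cv2.imwrite('pics/s4.png',cv2.resize(c['frame'][60:300,140:440],None,fx=2.4,fy=2.4))
E
```

```text
brass 485 (np.float64(319.0), np.float64(337.0)) ((0.5725937485694885, -0.1749790459871292), (0.011264304630458355, 0.03434624522924423), 3.940760612487793) [0.0687 0.0722 0.0749]
steel 5942 (np.float64(235.0), np.float64(233.0)) ((0.5408598780632019, -0.22741885483264923), (0.08829300105571747, 0.04023544117808342), 2.488527297973633) [0.0387 0.0424 0.0437]
case 19357 (np.float64(259.0), np.float64(217.0)) ((0.5345969200134277, -0.20185965299606323), (0.09646321088075638, 0.14059016108512878), 4.3200507164001465) [0.0325 0.0423 0.0436]
7.35 [ 0.51875434 -0.17952935  0.11439343] [ 0.12491231 -0.54929275 -3.59162328] 0.025
0.3911963049887994 81.00923538208008
```

View pics/s4.png

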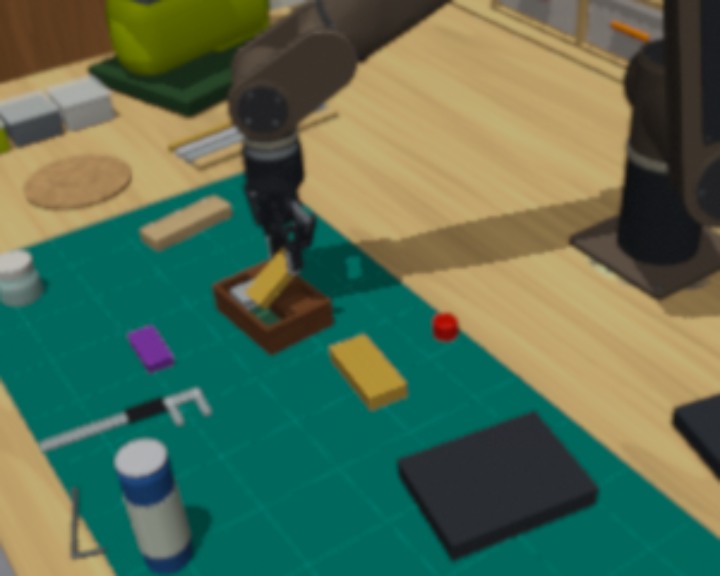

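The block is held at its raised end (crop 285,262) and hangs clear at about 30°, with the steel block still in its pocket. Next I carry it up and across toward the plate.

Emit:
jog_arm([
  {"dx":0,"dy":0,"dz":0.2,"ax":0,"ay":0,"az":0,"gripper":-1},
  {"dx":0,"dy":0.1,"dz":0.4,"ax":0,"ay":0,"az":0,"gripper":-1},
  {"dx":0,"dy":0.3,"dz":0.5,"ax":0,"ay":0,"az":0,"gripper":-1},
  {"dx":0,"dy":0.6,"dz":0.5,"ax":0,"ay":0,"az":0,"gripper":-1},
  {"dx":0,"dy":0.9,"dz":0.5,"ax":0,"ay":0,"az":0,"gripper":-1},
])

```text
time: 7.9
eef_pos: [0.5178, -0.0703, 0.1729]
tcp_rot: [-0.04, 0.999, 0.0, 0.0]
contact_force: [0.1, 0.4, -4.5]
opening: 0.397
finger_force: 81.0
```

Emit:
jog_arm([
  {"dx":0,"dy":0.25,"dz":0,"ax":0,"ay":0,"az":0,"gripper":-1},
  {"dx":0,"dy":0.5,"dz":0,"ax":0,"ay":0,"az":0,"gripper":-1},
  {"dx":0,"dy":0.75,"dz":0,"ax":0,"ay":0,"az":0,"gripper":-1},
  {"dx":0,"dy":1,"dz":0,"ax":0,"ay":0,"az":0,"gripper":-1},
])

```text
time: 8.3
eef_pos: [0.5172, 0.0502, 0.1721]
tcp_rot: [-0.041, 0.999, 0.0, -0.001]
contact_force: [0.5, 0.7, -3.8]
opening: 0.396
finger_force: 81.0
```

Emit:
jog_arm([
  {"dx":0,"dy":0.25,"dz":0,"ax":0,"ay":0,"az":0,"gripper":-1},
  {"dx":0,"dy":0.5,"dz":0,"ax":0,"ay":0,"az":0,"gripper":-1},
  {"dx":0,"dy":0.75,"dz":0,"ax":0,"ay":0,"az":0,"gripper":-1},
  {"dx":0,"dy":1,"dz":0,"ax":0,"ay":0,"az":0,"gripper":-1},
])

```text
time: 8.7
eef_pos: [0.5172, 0.17, 0.172]
tcp_rot: [-0.041, 0.999, -0.0, -0.001]
contact_force: [0.1, 0.5, -3.9]
opening: 0.395
finger_force: 81.0
```

Emit:
jog_arm([
  {"dx":0,"dy":0.2,"dz":0,"ax":0,"ay":0,"az":0,"gripper":-1},
  {"dx":0,"dy":0.4,"dz":0,"ax":0,"ay":0,"az":0,"gripper":-1},
  {"dx":0,"dy":0.55,"dz":0,"ax":0,"ay":0,"az":0,"gripper":-1},
  {"dx":0,"dy":0.55,"dz":0,"ax":0,"ay":0,"az":0,"gripper":-1},
])

```text
time: 9.1
eef_pos: [0.5172, 0.2367, 0.172]
tcp_rot: [-0.042, 0.999, 0.0, -0.001]
contact_force: [-0.2, -0.1, -4.2]
opening: 0.397
finger_force: 81.0
```

Emit:
jog_arm([
  {"dx":-0.05,"dy":0,"dz":0,"ax":0.006,"ay":-0.08,"az":0,"gripper":-1},
  {"dx":-0.1,"dy":0,"dz":0,"ax":0.012,"ay":-0.16,"az":0,"gripper":-1},
  {"dx":-0.15,"dy":0,"dz":0,"ax":0.018,"ay":-0.24,"az":0,"gripper":-1},
  {"dx":-0.2,"dy":0,"dz":0,"ax":0.024,"ay":-0.32,"az":0,"gripper":-1},
  {"dx":-0.2,"dy":0,"dz":0,"ax":0.024,"ay":-0.33,"az":0,"gripper":-1},
  {"dx":-0.2,"dy":0,"dz":0,"ax":0.024,"ay":-0.33,"az":0,"gripper":-1},
])

```text
time: 9.7
eef_pos: [0.493, 0.2342, 0.1719]
tcp_rot: [-0.04, 0.966, 0.007, 0.255]
contact_force: [0.4, 0.9, -3.2]
opening: 0.399
finger_force: 81.0
```

```bash
cat > tilt.py <<'E'
from h import *
s=get_state();M=R.from_quat(s['tcp_rot']).as_matrix()
print(s['time'],s['eef_pos'].round(4) if hasattr(s['eef_pos'],'round') else s['eef_pos'],'axis',M[:,2].round(3),'q',np.round(s['qpos'],2),s['finger_force'])
for n in ('wrist','top','scene'):
    c=cam(n);P=world(c);H,S,V=cv2.split(cv2.cvtColor(c['frame'],cv2.COLOR_BGR2HSV))
    D=np.linalg.norm(P-s['eef_pos'],axis=-1)
    m=((H>17)&(H<32)&(S>110)&(np.nan_to_num(D,nan=9)<.11)&(P[...,2]>.033)).astype(np.uint8)
    m=cv2.erode(m,np.ones((3,3)))>0
    Q=P[m]
    if len(Q)<15: print(n,len(Q));continue
    A=Q-Q.mean(0);nv=np.linalg.svd(A,full_matrices=False)[2][2];nv*=np.sign(nv[2])
    print(n,len(Q),Q.mean(0).round(4),'normal',nv.round(3),'min',Q.min(0).round(4),'max',Q.max(0).round(4))
E
python3 tilt.py
```

```text
9.7 [0.493  0.2342 0.1719] axis [ 0.492  0.035 -0.87 ] q [ 0.31 -0.1   2.22 -0.23  0.53 -1.18] 80.96824407577515
wrist 7067 [0.5105 0.2358 0.1592] normal [-0.062 -0.004  0.998] min [0.4861 0.2167 0.1473] max [0.5665 0.2572 0.1644]
top 339 [0.5311 0.2359 0.1638] normal [0.078 0.167 0.983] min [0.4855 0.2155 0.1575] max [0.5674 0.2548 0.2293]
scene 300 [0.5382 0.242  0.1601] normal [0.023 0.078 0.997] min [0.4966 0.2203 0.1521] max [0.5723 0.2595 0.1644]
```

Held nearly level: the block centre is at about (0.527, 0.236) with its underside at about z=0.145. I'll lower to just above the plate and shift toward its centre.

Emit:
jog_arm([
  {"dx":-0.05,"dy":0,"dz":-0.2,"ax":0,"ay":0,"az":0,"gripper":-1},
  {"dx":-0.1,"dy":0,"dz":-0.4,"ax":0,"ay":0,"az":0,"gripper":-1},
  {"dx":-0.15,"dy":0,"dz":-0.6,"ax":0,"ay":0,"az":0,"gripper":-1},
  {"dx":-0.15,"dy":0,"dz":-0.75,"ax":0,"ay":0,"az":0,"gripper":-1},
  {"dx":-0.15,"dy":0,"dz":-0.85,"ax":0,"ay":0,"az":0,"gripper":-1},
  {"dx":-0.15,"dy":0,"dz":-0.85,"ax":0,"ay":0,"az":0,"gripper":-1},
])

```text
time: 10.45
eef_pos: [0.476, 0.2343, 0.0691]
tcp_rot: [-0.039, 0.966, 0.007, 0.255]
contact_force: [0.4, -0.5, -4.8]
opening: 0.394
finger_force: 80.9
```

```bash
python3 tilt.py
python3 - <<'E'
from h import *
c=cam('wrist');cv2.imwrite('pics/w5.png',c['frame'])
E
```

```text
10.45 [0.476  0.2343 0.0691] axis [ 0.492  0.034 -0.87 ] q [ 0.32  0.06  2.29 -0.41  0.31 -0.97] 80.9333610534668
wrist 2466 [0.472  0.2347 0.052 ] normal [-0.986 -0.043  0.163] min [0.469  0.2166 0.0437] max [0.4892 0.2522 0.0598]
top 287 [0.5166 0.2363 0.0607] normal [ 0.031 -0.01   0.999] min [0.4748 0.2198 0.0549] max [0.5507 0.2526 0.0668]
scene 282 [0.5215 0.2431 0.0576] normal [0.028 0.063 0.998] min [0.479  0.2209 0.0454] max [0.5554 0.2614 0.0621]
```

View pics/w5.png

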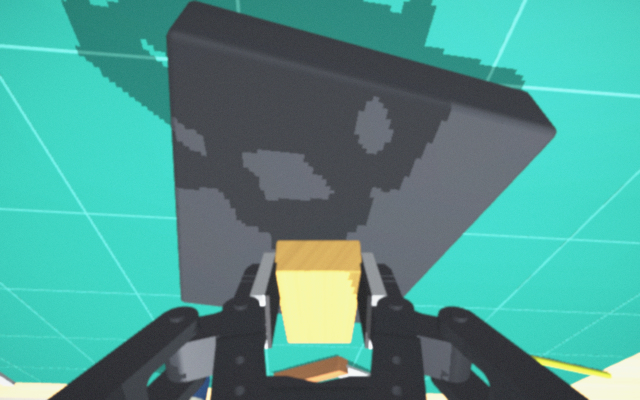

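The block is level and above the middle of the plate, with its near end face at (318,255). I'll set it down slowly.

Emit:
jog_arm([
  {"dx":0,"dy":0,"dz":-0.03,"ax":0,"ay":0,"az":0,"gripper":-1},
  {"dx":0,"dy":0,"dz":-0.06,"ax":0,"ay":0,"az":0,"gripper":-1},
  {"dx":0,"dy":0,"dz":-0.075,"ax":0,"ay":0,"az":0,"gripper":-1},
  {"dx":0,"dy":0,"dz":-0.075,"ax":0,"ay":0,"az":0,"gripper":-1},
])

```text
time: 11.05
eef_pos: [0.4756, 0.2348, 0.0615]
tcp_rot: [-0.04, 0.966, 0.008, 0.256]
contact_force: [-0.9, -0.4, -3.3]
opening: 0.396
finger_force: 81.0
```

Emit:
jog_arm([
  {"dx":0,"dy":0,"dz":-0.01,"ax":0,"ay":0,"az":0,"gripper":-1},
  {"dx":0,"dy":0,"dz":-0.02,"ax":0,"ay":0,"az":0,"gripper":-1},
  {"dx":0,"dy":0,"dz":-0.02,"ax":0,"ay":0,"az":0,"gripper":-1},
])

```text
time: 11.35
eef_pos: [0.4759, 0.2349, 0.0593]
tcp_rot: [-0.04, 0.966, 0.008, 0.257]
contact_force: [-0.9, -0.3, -4.3]
opening: 0.398
finger_force: 81.0
```

Emit:
jog_arm([
  {"dx":0,"dy":0,"dz":-0.01,"ax":0,"ay":0,"az":0,"gripper":-1},
  {"dx":0,"dy":0,"dz":-0.02,"ax":0,"ay":0,"az":0,"gripper":-1},
  {"dx":0,"dy":0,"dz":-0.02,"ax":0,"ay":0,"az":0,"gripper":-1},
])

```text
time: 11.65
eef_pos: [0.4762, 0.235, 0.0574]
tcp_rot: [-0.04, 0.966, 0.008, 0.257]
contact_force: [-1.3, 0.4, -1.4]
opening: 0.399
finger_force: 81.5
```

Emit:
jog_arm([
  {"dx":0,"dy":0,"dz":-0.01,"ax":0,"ay":0,"az":0,"gripper":-1},
  {"dx":0,"dy":0,"dz":-0.015,"ax":0,"ay":0,"az":0,"gripper":-1},
  {"dx":0,"dy":0,"dz":-0.015,"ax":0,"ay":0,"az":0,"gripper":-1},
])

```text
time: 11.95
eef_pos: [0.4765, 0.2351, 0.0565]
tcp_rot: [-0.04, 0.965, 0.008, 0.258]
contact_force: [-7.8, -2.6, 6.6]
opening: 0.395
finger_force: 82.5
```

Firm contact, so I release and rise.

Emit:
jog_arm([
  {"dx":0,"dy":0,"dz":0.005,"ax":0,"ay":0,"az":0,"gripper":-0.1},
  {"dx":0,"dy":0,"dz":0.01,"ax":0,"ay":0,"az":0,"gripper":0.2},
  {"dx":0,"dy":0,"dz":0.01,"ax":0,"ay":0,"az":0,"gripper":0.3},
  {"dx":0,"dy":0,"dz":0.01,"ax":0,"ay":0,"az":0,"gripper":0.3},
  {"dx":0,"dy":0,"dz":0.15,"ax":0,"ay":0,"az":0,"gripper":0.3},
  {"dx":0,"dy":0,"dz":0.4,"ax":0,"ay":0,"az":0,"gripper":0.3},
  {"dx":0,"dy":0,"dz":0.7,"ax":0,"ay":0,"az":0,"gripper":0.3},
  {"dx":0,"dy":0,"dz":1,"ax":0,"ay":0,"az":0,"gripper":0.3},
  {"dx":0,"dy":0,"dz":1,"ax":0,"ay":0,"az":0,"gripper":0.3},
])

```text
time: 12.85
eef_pos: [0.4796, 0.2362, 0.1825]
tcp_rot: [-0.039, 0.964, 0.01, 0.263]
contact_force: [0.9, 0.3, 1.3]
opening: 0.652
finger_force: 0.0
```

```bash
sed -i 's/<.11)/<.17)/' tilt.py; python3 tilt.py
python3 - <<'E'
from h import *
c=cam('wrist');cv2.imwrite('pics/w6.png',c['frame'])
E
```

```text
12.85 [0.4796 0.2362 0.1825] axis [ 0.506  0.04  -0.862] q [ 0.32 -0.15  2.24 -0.24  0.54 -1.16] 0.0
wrist 4616 [0.503  0.2375 0.0457] normal [-0.029  0.     1.   ] min [0.4701 0.2178 0.0336] max [0.5521 0.2579 0.0482]
top 178 [0.5257 0.2387 0.0504] normal [0.209 0.946 0.249] min [0.4751 0.2071 0.0431] max [0.5502 0.2521 0.2243]
scene 283 [0.5168 0.2431 0.0441] normal [0.003 0.011 1.   ] min [0.4758 0.2245 0.0374] max [0.5535 0.2609 0.0477]
```

View pics/w6.png

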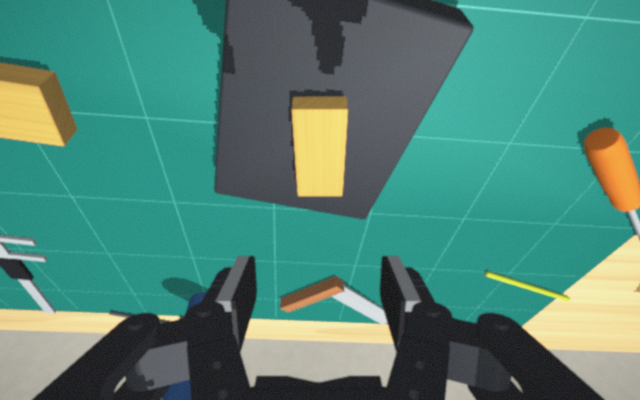

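The block lies flat on the plate, at image (320,150), with its centre at about (0.511, 0.238). That is about 13 mm from the plate's centre, and the gripper is clear of it.

```bash
python3 -c "
from h import *
print(job.sign_off())"
```

```text
the job is handed in; nothing more can be done
None
```

The brass block lies flat and released on the granite plate, about 13 mm from its centre; the steel block was still in its pocket when last measured, just after the lift, and the job was handed in at about 13 s (no verdict was returned).

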